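# Pack a stripped laptop's parts into a job tray

### The arm

A 6-joint arm with a two-finger parallel gripper is mounted at the origin on the work surface. World frame = base frame: x ahead of the robot, y to its left, z up, the work surface at z = 0. Lengths are in m, angles in rad, forces in N, time in s.
With the tool pointing down it reaches from about 0.35 to 0.975 m from the base axis. Payload 4.9 kg.
Tool frame: the origin (TCP) lies where the fingers leave the gripper's body, on its centre line; the fingertips stand 73 mm ahead of it and the grasp point (between the pads) lies 54 mm ahead of it; z points along the fingers, y is the direction in which the jaws open and shut (so a half turn about z gives the same grasp; the last joint's range is limited). The gripper opens to 85 mm and grips with 20 to 120 N. Pads are 22 mm wide; open, the fingers measure 114 mm over their backs; the gripper's body (76 mm by 85 mm) begins 54 mm behind the grasp point. The pads swing forward as they close: fully open they stand 13 mm farther back than shut.
Start: joints at [1.219, 0.053, 1.613, -0, 1.476, -0.119], TCP at [0.144, 0.608, 0.304] pointing down, gripper open.
Joint ranges: [-3.01, 3.01], [-1.01, 2.22], [0.06, 2.58], [-1.02, 4.17], [0.09, 2.62], [-3.14, 3.14]. Speed limits (rad/s): [2.57, 2.57, 3.14, 3.14, 3.14, 3.14].

### API

Orientations are given as a rotation vector (axis times angle).
In Python, from station import monitor, vision, workorder gives the robot as it stands.
- The arm moves only by the tool arm_command, never from a script. Its argument "rows" is text: rows parted by semicolons, each of 6 numbers parted by spaces: the shift along the world's x, y, z in mm, then the turn, a rotation vector about the world's x, y, z in degrees. In form: tx ty tz wx wy wz; .... A call has 1 to 12 rows; each row is the pose to reach, as a shift and turn from the pose measured when the call began; what a row does not reach only later rows make up. A row lasts 1/8 s, in which the tool goes at most 62.5 mm and 10.7 degrees, less where a joint would pass 70% of its speed; a pose out of reach is approached as far as the arm can. A call with a gripper value outside its range is refused whole. "jaw" is the opening, from 0 (shut) to 1 (fully open), set as the call begins (left out, the last holds). The fingers move at their own pace and stop on an object; "squeeze" is the grip in N (left out, the last holds). Time passes only in rows, so rows that repeat a pose let the fingers close. It gives the time, the measured TCP pose, the force and the opening at its end, in the units of the state.
- monitor.get_obs(): the state, without advancing time (a new reading comes with each control period).
- vision.get_image(name): name is "side" or "top"; returns a dict with "frame" (420x560x3 uint8, red, green, blue), "vfov" (degrees; the focal length in pixels is half the picture's height over the tangent of half this angle, whatever the lens; pixels are square), "cx", "cy" (the principal point, pixels), "R" (3x3) and "t" (3): a world point X has camera coordinates R X + t. Camera axes: x right, y down, z forward; pixel columns grow to the right and rows downward; lengths in m; the calibration is good to about 2 mm. A picture is of the moment at which its call begins. There is no depth.
- workorder.finish_job(): hands the job in, once; it reports no verdict.
The state is a dict: "t": time; "q": joint angles; "dq": joint speeds; "effort": joint torques, N m; "tool_pos": TCP position; "tool_rot": TCP orientation; "contact_force": force on the tool from outside, world axes, zero at the start; "wrist_torque": the same for the moment, N m; "opening": finger opening in m.
Only numpy, scipy, OpenCV 4.12 (cv2) and the standard library are available. Lean on these libraries where they do the work, as an engineer would, in place of code of your own. Each camera call takes 0.05 s, during which the arm holds its last target. There are 200 camera calls.

### The job

Take the top tray off the pile and set it squarely in the middle of the blue mat, then pack the parts of this laptop into it. The cooler, blower, white docking bracket and battery all go in the long compartment, upright and fully down; it is so tight that they only fit nested in a row, each part's foot tucked under the overhang of the next and the battery resting on the bracket's foot, so work out the order first. Stand every red speaker that is there upright in the short compartment, and leave the other two trays and everything else on the bench where they are.

Things in the scene. Friction and masses are not known exactly. Their poses are not given: they have to be found in the camera images.
- mat: Blue repair mat fixed on the bench, 330 x 170 x 2 mm, long side along its x. Origin: centre of its underside.
- tray_top: Dark grey stacking tray with a pale rim, 245 x 63 mm outside, 24 tall, 0.3 kg. Its 4 mm deep foot (233 x 51 mm) drops loosely into the tray below; trays stack 20 mm apart. Origin: centre of the foot's underside; x along its length to the short compartment, z up. The top one of the pile of three. Hold it across its 63 mm width at mid-length. Walls 3.5 mm, 17 mm high above the floor; inside 56 mm wide (y).
- long_compartment (a point): Centre of the floor of tray_top's long compartment, 158 mm (x) by 56 mm (y), walls 17 mm high. 7 mm above the tray's underside, at x -40 mm of the tray; same axes as the tray.
- short_compartment (a point): Centre of the floor of tray_top's short compartment, 76 mm (x) by 56 mm (y). 7 mm above the tray's underside, at x +81 mm of the tray; same axes. A 4 mm thick divider, 12 mm high, parts it from the long one.
- tray_mid: Dark grey stacking tray with a pale rim, 245 x 63 mm outside, 24 tall, 0.3 kg. Its 4 mm deep foot (233 x 51 mm) drops loosely into the tray below; trays stack 20 mm apart. Origin: centre of the foot's underside; axes as tray_top. The middle one of the pile; stays there.
- tray_low: Dark grey stacking tray with a pale rim, 245 x 63 mm outside, 24 tall, 0.3 kg. Its 4 mm deep foot (233 x 51 mm) drops loosely into the tray below; trays stack 20 mm apart. Origin: centre of the foot's underside; axes as tray_top. The lowest of the pile, on the bench; stays there.
- cooler: Fin-stack cooler, 64 mm long (x), 50 wide (y), about 0.2 kg: aluminium fin block x -32 to +4 mm (middle at -14), top at 50 mm, on a 5 mm thick copper foot plate that reaches forward to x +32. Hold across the 50 mm by the fin block, 20 mm or more above its underside. Origin: underside, centre of the footprint; z up, +x to the bare foot.
- blower: Black blower, fan on top, steel foot. 68 mm long (x), 50 wide (y), 0.2 kg. Body x -34 to +6 mm, top at 50; its rear (x -34 to -8) overhangs, underside 7 mm up; leg x -8 to +6 to the ground; 8 mm thick foot x +6 to +34. Hold across the 50 mm by the body (x -14), 20 mm or more above its underside. Origin: underside, centre of the footprint; z up, +x to the foot.
- dock: White cast docking bracket, black slot on top. 68 mm long (x), 50 wide (y), 0.2 kg. Body x -34 to +6 mm, top at 50; its rear (x -34 to -8) overhangs, underside 10 mm up; leg x -8 to +6 to the ground; 11 mm thick foot x +6 to +34. Hold across the 50 mm by the body (x -14), 20 mm or more above its underside. Origin: underside, centre of the footprint; z up, +x to the foot.
- battery: Green battery block with a black band and two brass contacts on top, 28 (x) x 50 (y) x 38 mm tall, about 0.16 kg. Hold it across the 50 mm, 10 mm or more above its underside. Origin: centre of the underside; z up.
- speaker0: Dark red speaker box with a round grey cone on both broad faces, 23 (x) x 50 (y) x 44 mm tall, 0.09 kg, standing upright. Hold it across the 50 mm, at least 20 mm above its underside. May be absent. Origin: centre of the underside.
- speaker1: Dark red speaker box with a round grey cone on both broad faces, 23 (x) x 50 (y) x 44 mm tall, 0.09 kg, standing upright. Hold it across the 50 mm, at least 20 mm above its underside. May be absent. Origin: centre of the underside.
- speaker2: Dark red speaker box with a round grey cone on both broad faces, 23 (x) x 50 (y) x 44 mm tall, 0.09 kg, standing upright. Hold it across the 50 mm, at least 20 mm above its underside. May be absent. Origin: centre of the underside.
- dish: Bystander, not to be disturbed: blue metal screw dish, 86 mm across, 18 mm high.
- driver: Bystander, not to be disturbed: red-handled screwdriver, 180 mm, lying.
- brush: Bystander, not to be disturbed: yellow brush, 200 mm, lying.
- duster: Bystander, not to be disturbed: air-duster can, 58 mm across, 190 mm tall, standing.
- mouse: Bystander, not to be disturbed: black mouse, 105 x 60 x 32 mm.
- tape: Bystander, not to be disturbed: roll of orange tape, 76 mm across, 18 mm high.

How it is judged:
On the way:
1. the top tray has been taken off the pile and stands squarely on the mat (x of tray_top in the frame of mat between -0.035 and 0.035 m and y of tray_top in the frame of mat between -0.035 and 0.035 m and angle between the x axis of tray_top and the x axis of mat, either way round below 0.17 rad and height (world z) of tray_top below 0.006 m and angle between tray_top's own z axis and vertical below 0.04 rad), for 0.3 s.
At the end, for the whole second after the job is handed in: Tray flat on the mat: centre within 35 mm each way, 0.17 rad. Cooler, blower, dock upright on the long compartment's floor (3 mm, 0.06 rad), battery on the dock's foot (8 to 14.5 mm up), speakers upright on the short one's floor; all at rest. Other trays within 25 mm, bystanders 40 mm (all of step 1 and linear speed of each of tray_top, cooler, blower, dock, battery, speaker0, speaker1, speaker2 below 0.02 m/s and x of cooler in the frame of tray_top between -0.119 and 0.039 m and y of cooler in the frame of tray_top between -0.006 and 0.006 m and z of cooler in the frame of tray_top between 0.004 and 0.01 m and angle between each of cooler, blower, dock, battery, speaker0, speaker1, speaker2's own z axis and vertical below 0.06 rad and x of blower in the frame of tray_top between -0.119 and 0.039 m and y of blower in the frame of tray_top between -0.006 and 0.006 m and z of blower in the frame of tray_top between 0.004 and 0.01 m and x of dock in the frame of tray_top between -0.119 and 0.039 m and y of dock in the frame of tray_top between -0.006 and 0.006 m and z of dock in the frame of tray_top between 0.004 and 0.01 m and x of battery in the frame of tray_top between -0.119 and 0.039 m and y of battery in the frame of tray_top between -0.006 and 0.006 m and z of battery in the frame of tray_top between 0.015 and 0.0215 m and x of speaker0 in the frame of tray_top between 0.043 and 0.119 m and y of speaker0 in the frame of tray_top between -0.006 and 0.006 m and z of speaker0 in the frame of tray_top between 0.004 and 0.01 m and x of speaker1 in the frame of tray_top between 0.043 and 0.119 m and y of speaker1 in the frame of tray_top between -0.006 and 0.006 m and z of speaker1 in the frame of tray_top between 0.004 and 0.01 m and x of speaker2 in the frame of tray_top between 0.043 and 0.119 m and y of speaker2 in the frame of tray_top between -0.006 and 0.006 m and z of speaker2 in the frame of tray_top between 0.004 and 0.01 m and distance of each of tray_mid, tray_low from where it was at the start of the episode below 0.025 m); the robot touches nothing.
It fails at once if a bystander is pushed more than 40 mm from its place (distance of any of dish, driver, brush, duster, mouse, tape from where it was at the start of the episode above 0.04 m).
Of speaker0, speaker1, speaker2 only 1 to 3 are there at a start; the rules pass over those that are not, and their reading is None.
At some moment in a run one of cooler, blower, dock, battery may be knocked a few centimetres aside while the robot is not near it.
It also fails if it takes over 210 s, if anything falls off the work surface, if the arm or the gripper's body presses on something with over 40 N, if the wrist force passes 120 N, or if a joint passes its speed limit or range.

## Working session

There is one attempt and no reset: what is moved stays moved. The work goes in short steps, Python scripts to look and compute and a tool call to move; the robot and the scene stay as the last step left them, time stands still between calls to the robot, and variables do not carry over. Pictures are saved under pics/ and viewed, about 12 in all and at most 16, crops included, and the job is handed in when it is done.

Besides the shell and the picture viewer there is one more tool, called after "Emit:" by a JSON object that holds its "name" and its "arguments". arm_command: Moves the arm, as the interface text tells. Its arguments: {"type":"object","properties":{"rows":{"type":"string"},"jaw":{"type":"number"},"squeeze":{"type":"number"}},"required":["rows"]}

```bash
ls; mkdir -p pics; cat > h.py <<'E'
import numpy as np, cv2
from station import monitor, vision, workorder
def grab(n, save=None):
    im=vision.get_image(n)
    if save: cv2.imwrite(f"pics/{save}.png", im["frame"][:,:,::-1])
    return im
def ray(im,u,v,z):
    f=im["frame"].shape[0]/2/np.tan(np.radians(im["vfov"])/2)
    R=np.array(im["R"]);t=np.array(im["t"])
    d=R.T@np.array([(u-im["cx"])/f,(v-im["cy"])/f,1]);c=-R.T@t
    return c+d*(z-c[2])/d[2]
def proj(im,X):
    f=im["frame"].shape[0]/2/np.tan(np.radians(im["vfov"])/2)
    p=np.array(im["R"])@np.array(X)+im["t"]
    return np.array([im["cx"]+f*p[0]/p[2],im["cy"]+f*p[1]/p[2]])
E
python3 - <<'E'
from h import *
for n in("top","side"):
    im=grab(n,n+"0"); print(n,{k:v for k,v in im.items() if k!="frame"}, -np.array(im["R"]).T@im["t"])
    cv2.imwrite(f"pics/{n}0.png",cv2.resize(im["frame"][:,:,::-1],(800,600),interpolation=cv2.INTER_CUBIC))
print(monitor.get_obs())
E
```

```text
pics
top {'vfov': 44.35641629127364, 'cx': 283.95860973549793, 'cy': 204.76100119046313, 'R': array([[-0.01413364, -0.99957358, -0.02555192],
       [-0.99634666,  0.01623132, -0.08384435],
       [ 0.08422333,  0.02427355, -0.99615121]]), 't': array([-0.04748749,  0.60328352,  1.52453838])} [ 0.47200664 -0.09426529  1.56803927]
side {'vfov': 42.81800109965539, 'cx': 278.7509429737254, 'cy': 209.2905438283733, 'R': array([[-0.96049678, -0.2779488 , -0.01379848],
       [-0.19101675,  0.69452457, -0.69364849],
       [ 0.20238215, -0.6636114 , -0.72018149]]), 't': array([0.5475173 , 0.21730379, 1.31113161])} [0.30204764 0.87134084 1.10254007]
{'t': 0.1, 'q': array([ 1.21900963e+00,  5.33026409e-02,  1.61413125e+00, -3.55119238e-06,
        1.47592903e+00, -1.19040581e-01]), 'dq': array([ 0.00035129, -0.000479  , -0.00577056, -0.00072123, -0.00298862,
       -0.00030112]), 'effort': array([ 3.20753797e-04, -3.94903314e+01, -3.71362174e+01, -9.17040097e-05,
        3.91276975e-03,  1.16482397e-05]), 'tool_pos': array([0.14404087, 0.60775878, 0.30279369]), 'tool_rot': array([-3.64723893e-01, -3.11993605e+00,  2.70498468e-03]), 'contact_force': array([ 0.12163456, -0.59968086,  0.05926121]), 'wrist_torque': array([ 0.0392916 , -0.02585652, -0.06302643]), 'opening': 0.08514700387904295}
```

View pics/top0.png

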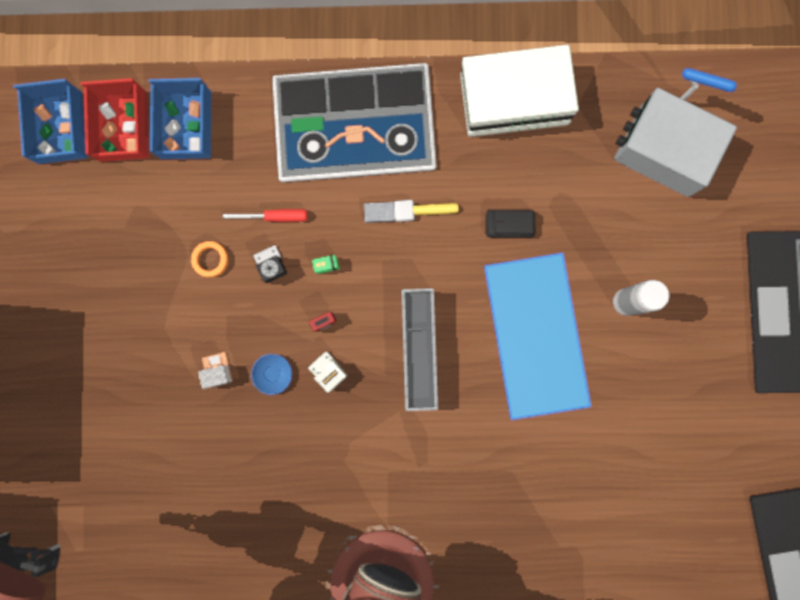

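View pics/side0.png

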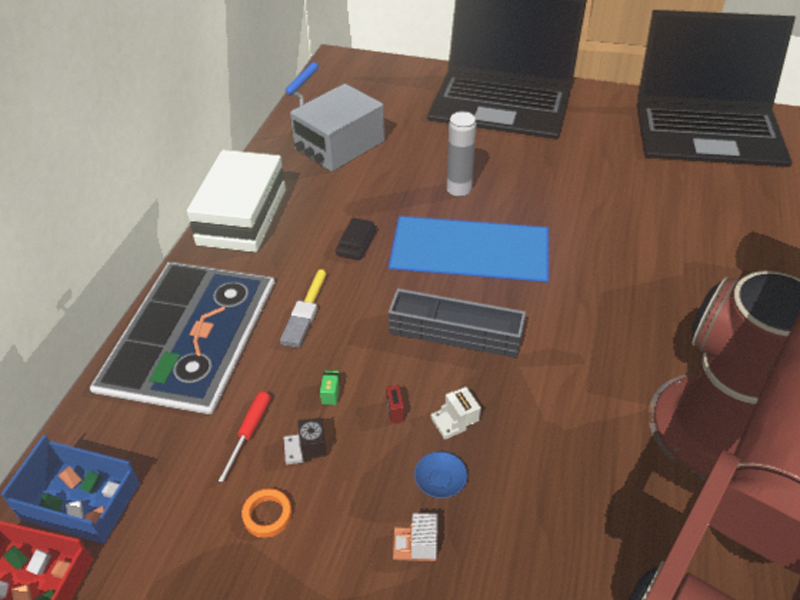

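Top view (800×600 picture): the pile is at (420,350) with its short compartment at the top, the mat at (537,335), and the cooler at (215,370). The blower is at (270,264), the dock at (327,371), the battery at (325,264), and there's a single speaker at (322,321). I'll zoom in and measure.

```bash
python3 - <<'E'
from h import *
for n,(x0,y0,w,h,s) in {"top":(134,168,115,108,5.5),"side":(190,252,155,145,4.1)}.items():
    im=grab(n); np.save(n+"0.npy",im,allow_pickle=True)
    f=im["frame"]; c=cv2.resize(f[y0:y0+h,x0:x0+w,::-1],None,fx=s,fy=s,interpolation=cv2.INTER_CUBIC)
    for u in range((x0+9)//10*10,x0+w,10):
        cv2.line(c,(int((u-x0+.5)*s),0),(int((u-x0+.5)*s),5),(0,255,255),1); cv2.putText(c,str(u),(int((u-x0)*s)-8,16),0,.35,(0,255,255),1)
    for v in range((y0+9)//10*10,y0+h,10):
        cv2.line(c,(0,int((v-y0+.5)*s)),(5,int((v-y0+.5)*s)),(0,255,255),1); cv2.putText(c,str(v),(7,int((v-y0+.5)*s)+4),0,.35,(0,255,255),1)
    cv2.imwrite(f"pics/{n}1.png",c)
    hsv=cv2.cvtColor(f,cv2.COLOR_RGB2HSV)
    m=cv2.inRange(hsv,(95,120,120),(120,255,255))
    k=sorted(cv2.findContours(m,0,cv2.CHAIN_APPROX_NONE)[0],key=cv2.contourArea)[-3:]
    for q in k:
        P=np.array([ray(im,u,v,.002)[:2] for u,v in q[:,0]],np.float32)
        r=cv2.minAreaRect(P*1000); print(n,"blue",np.round(r[0],1),np.round(r[1],1),round(r[2],1))
E
```

```text
top blue [997.9 433.5] [104.1 157.4] 88.8
top blue [937.8  51.3] [ 96.8 298.2] 3.4
top blue [ 509.9 -331.7] [328.1 167.6] 8.4
side blue [434.7 217.7] [81.7 74.6] 15.6
side blue [1009.8  389.1] [102.6 162.9] 89.9
side blue [ 507.9 -331.2] [328.6 170. ] 8.6
```

View pics/top1.png

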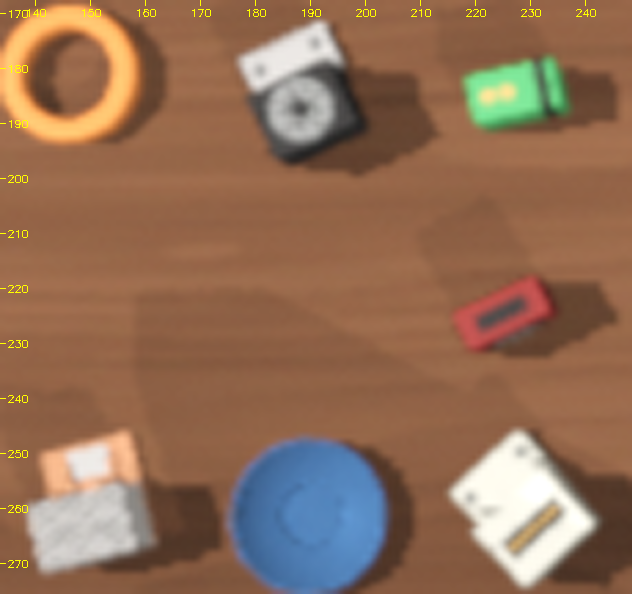

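View pics/side1.png

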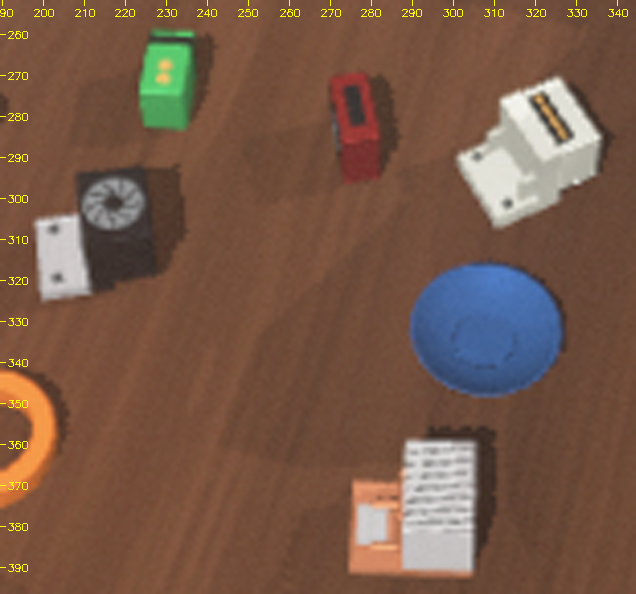

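```bash
cat >> h.py <<'E'
def tray_rect(im,z,box):
    x0,y0,x1,y1=box; f=im["frame"][y0:y1,x0:x1]; hsv=cv2.cvtColor(f,cv2.COLOR_RGB2HSV)
    m=cv2.inRange(hsv,(0,0,0),(255,75,255)); m=cv2.morphologyEx(m,cv2.MORPH_OPEN,np.ones((3,3)))
    q=max(cv2.findContours(m,0,cv2.CHAIN_APPROX_NONE)[0],key=cv2.contourArea)
    P=np.array([ray(im,u+x0,v+y0,z)[:2] for u,v in q[:,0]],np.float32)*1000
    return cv2.minAreaRect(P)
E
python3 - <<'E'
from h import *
T=np.load("top0.npy",allow_pickle=True).item();S=np.load("side0.npy",allow_pickle=True).item()
t=lambda u,v,z:(ray(T,u/5.5+133.5,v/5.5+167.5,z/1e3)*1000).round(1)[:2]
s=lambda u,v,z:(ray(S,u/4.1+189.5,v/4.1+251.5,z/1e3)*1000).round(1)[:2]
ang=lambda a,b:round(float(np.degrees(np.arctan2(*(a-b)[::-1]))),1)
print("tray",tray_rect(T,.064,(265,190,322,300)))
print("tray manual",[ (ray(T,u/1.4286-.15,v/1.4286-.15,.064)*1000).round()[:2] for u,v in((402,290),(433,289),(438,409),(406,411))])
print("blower hub",t(300,108,50),s(113,202,50),"foot corners",t(237,60,8),t(322,20,8),s(35,220,8),s(41,299,8))
print("dock slot",t(533,528,50),s(551,118,50),"foot",t(450,492,11),t(518,430,11),s(457,157,11),s(498,226,11))
print("cooler top",t(84,528,50),s(440,484,50),"foot",t(40,455,5),t(128,432,5),s(352,481,5),s(349,573,5))
print("batt",t(515,92,38),s(168,64,38),"ends",t(463,80,38),t(552,57,38))
print("spk",t(501,313,44),s(354,105,44),"ends",t(452,317,44),t(538,278,44))
E
```

```text
tray ((483.7995910644531, -83.53357696533203), (248.27911376953125, 68.20683288574219), 1.0352767705917358)
tray manual [array([605., -50.]), array([ 606., -113.]), array([ 362., -119.]), array([359., -54.])]
blower hub [657.7 228. ] [654.6 226.3] foot corners [690.4 272.2] [712.1 224.6] [708.7 224.9] [685.  274.1]
dock slot [429.8 102.5] [426.4 101.3] foot [448.9 153.2] [482.3 115.6] [479.1 116.2] [443.7 157.3]
cooler top [433. 344.] [430.  343.8] foot [472.3 381.9] [484.3 332.9] [481.6 332.5] [468.4 382.7]
batt [666.  112.7] [661.9 115.6] ends [673.1 141.1] [684.9  92.3]
spk [545.2 120. ] [542.4 119.1] ends [543.4 146.6] [563.8  99.9]
```

Emit:
{"name": "arm_command", "arguments": {"rows": "28 -57 0 0 0 1.2; 56 -115 0 0 0 2.4; 85 -173 0 0 0 3.6; 113 -231 0 0 0 4.8; 141 -288 0 0 0 6; 170 -346 0 0 0 7.2; 198 -404 0 0 0 8.4; 226 -461 0 0 0 9.6; 255 -519 0 0 0 10.8; 283 -577 0 0 0 12; 311 -634 0 0 0 13.2; 340 -692 0 0 0 14.3", "jaw": 1}}

```text
t: 1.7
tool_pos: [0.4751, -0.0673, 0.3032]
tool_rot: [-0.026, 3.141, -0.002]
contact_force: [0.2, 1.3, 0.8]
opening: 0.0854
```

```bash
cat >> h.py <<'E'
def to(x,y,z,psi):
    "shift (mm) and turn (deg) from the present pose to TCP x,y,z (mm), jaws across part x-axis yaw psi"
    from scipy.spatial.transform import Rotation as Ro
    o=monitor.get_obs(); R=Ro.from_rotvec(o["tool_rot"])
    yt=R.apply([0,1,0]); now=np.degrees(np.arctan2(yt[1],yt[0]))-90
    d=(psi-now+90)%180-90
    e=np.radians(now+d+90); ya=np.array([np.cos(e),np.sin(e),0]); za=np.array([0,0,-1.])
    Rt=Ro.from_matrix(np.c_[np.cross(ya,za),ya,za])
    print("t",round(o["t"],2),"tcp",(o["tool_pos"]*1000).round(1),"psi",round(now,1),"F",o["contact_force"].round(1),"open",round(o["opening"]*1000,1),"q6",round(o["q"][5],2))
    print("go",(np.array([x,y,z])-o["tool_pos"]*1000).round(1),np.degrees((Rt*R.inv()).as_rotvec()).round(1))
E
python3 -c "
from h import *
to(483.5,-84,119,1)"
```

```text
t 1.7 tcp [475.1 -67.3 303.2] psi 1.0 F [0.2 1.3 0.8] open 85.4 q6 -1.88
go [   8.4  -16.7 -184.2] [0.1 0.  0. ]
```

Emit:
{"name": "arm_command", "arguments": {"rows": "8 -17 -40 0 0 0; 8 -17 -80 0 0 0; 8 -17 -120 0 0 0; 8 -17 -150 0 0 0; 8 -17 -170 0 0 0; 8 -17 -184 0 0 0; 8 -17 -185 0 0 0"}}

```text
t: 2.58
tool_pos: [0.4825, -0.0841, 0.1172]
tool_rot: [0.026, -3.14, 0.001]
contact_force: [0.5, -0.9, 0.6]
opening: 0.0852
```

```bash
python3 -c "
from h import *
to(483.5,-84,118,1)
a=grab('top')['frame'][190:310,260:400,::-1];b=grab('side')['frame'][160:270,250:390,::-1]
cv2.imwrite('pics/g1.png',np.vstack([cv2.resize(a,(560,290)),cv2.resize(b,(560,310))]))"
```

```text
t 2.58 tcp [482.5 -84.1 117.2] psi 1.0 F [ 0.5 -0.9  0.6] open 85.2 q6 -1.91
go [1.  0.1 0.8] [ 0.  -0.1  0. ]
```

View pics/g1.png

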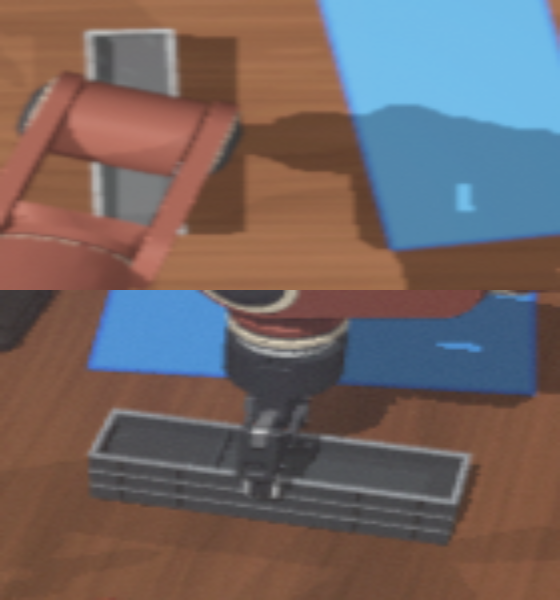

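Side view: the finger's tip shows at about (316,233) in full-frame pixels, in front of the tray sides. Before closing, I'll work out its height.

```bash
python3 -c "
from h import *
S=np.load('side0.npy',allow_pickle=True).item()
for v in(231,233,235):
  a=ray(S,316,v,0);c=ray(S,316,v,.1)
  for y in(-.041,-.027):
    k=(y-a[1])/(c[1]-a[1]);print(v,y,((a+k*(c-a))*1000).round())"
```

```text
231 -0.041 [480. -41.  59.]
231 -0.027 [477. -27.  75.]
233 -0.041 [480. -41.  51.]
233 -0.027 [477. -27.  67.]
235 -0.041 [480. -41.  43.]
235 -0.027 [477. -27.  59.]
```

Emit:
{"name": "arm_command", "arguments": {"rows": "1 0 -2 0 0 0; 1 0 -2 0 0 0; 1 0 -2 0 0 0; 1 0 -2 0 0 0; 1 0 -2 0 0 0; 1 0 -2 0 0 0; 1 0 -2 0 0 0; 1 0 -2 0 0 0", "jaw": 0, "squeeze": 50}}

```text
t: 3.68
tool_pos: [0.4855, -0.0848, 0.1182]
tool_rot: [-0.026, 3.137, -0.004]
contact_force: [0.8, -0.4, 5.5]
opening: 0.0617
```

Emit:
{"name": "arm_command", "arguments": {"rows": "0 0 4 0 0 0; 0 0 10 0 0 0; 0 0 20 0 0 0; 0 0 35 0 0 0; 0 0 55 0 0 0; 0 0 80 0 0 0; 0 0 80 0 0 0"}}

```text
t: 4.55
tool_pos: [0.4871, -0.0853, 0.2015]
tool_rot: [-0.026, 3.131, -0.007]
contact_force: [-0.4, 0.0, -3.9]
opening: 0.0619
```

```bash
python3 -c "
from h import *
to(509,-331.5,80,8.5)
b=grab('side')['frame'][130:270,230:400,::-1]
cv2.imwrite('pics/g2.png',cv2.resize(b,None,fx=3.5,fy=3.5))"
```

```text
t 4.55 tcp [487.1 -85.3 201.5] psi 1.0 F [-0.4  0.  -3.9] open 61.9 q6 -1.91
go [  21.9 -246.2 -121.5] [0.2 0.6 7.5]
```

View pics/g2.png

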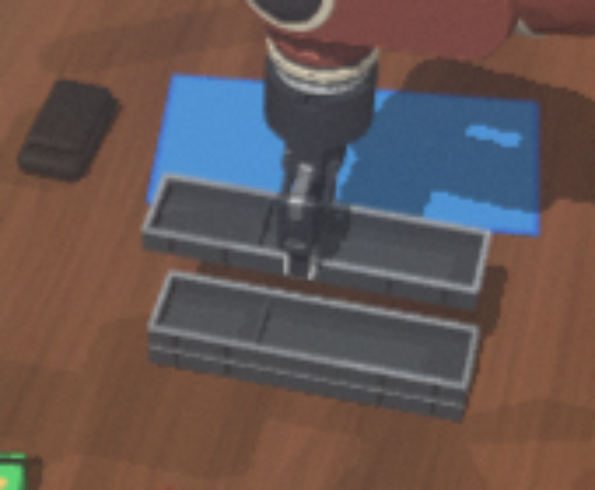

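Emit:
{"name": "arm_command", "arguments": {"rows": "3 -30 0 0 0 1; 6 -65 0 0 0 2; 9 -100 0 0 0 3; 12 -135 0 0 0 4; 16 -175 0 0 0 5; 19 -210 0 0 0 6.5; 22 -235 0 0.2 0.6 7.5; 22 -246 0 0.2 0.6 7.5; 22 -246 0 0.2 0.6 7.5; 22 -246 -30 0.2 0.6 7.5; 22 -246 -60 0.2 0.6 7.5; 22 -246 -90 0.2 0.6 7.5"}}

```text
t: 6.1
tool_pos: [0.508, -0.3295, 0.1086]
tool_rot: [0.233, -3.13, -0.002]
contact_force: [0.9, -0.3, -2.8]
opening: 0.0615
```

```bash
python3 -c "
from h import *
to(509,-331.5,80,8.5)"
```

```text
t 6.1 tcp [ 508.  -329.5  108.6] psi 8.5 F [ 0.9 -0.3 -2.8] open 61.5 q6 -2.42
go [  1.   -2.  -28.6] [-0.1 -0.2 -0. ]
```

Emit:
{"name": "arm_command", "arguments": {"rows": "1 -2 -10 -0.1 -0.2 0; 1 -2 -20 -0.1 -0.2 0; 1 -2 -25 -0.1 -0.2 0; 1 -2 -28 -0.1 -0.2 0; 1 -2 -29 -0.1 -0.2 0; 1 -2 -29.5 -0.1 -0.2 0; 1 -2 -29.5 -0.1 -0.2 0"}}

```text
t: 6.98
tool_pos: [0.5093, -0.3318, 0.0803]
tool_rot: [-0.233, 3.132, -0.002]
contact_force: [-2.6, 3.1, 5.7]
opening: 0.0617
```

Emit:
{"name": "arm_command", "arguments": {"rows": "0 0 0 0 0 0; 0 0 0 0 0 0; 0 0 0 0 0 0; 0 0 0 0 0 0; 0 0 0 0 0 0; 0 0 30 0 0 0; 0 0 70 0 0 0; 0 0 120 0 0 0; -15 20 170 0 0 0; -30 60 210 0 0 0; -45 120 220 0 0 0; -60 175 220 0 0 0", "jaw": 1}}

```text
t: 8.48
tool_pos: [0.4492, -0.1555, 0.3022]
tool_rot: [-0.232, 3.129, -0.005]
contact_force: [0.3, 0.6, -0.1]
opening: 0.0855
```

```bash
python3 -c "
from h import *
to(431.5,343.9,150,14.3)
T=grab('top');S=grab('side');np.save('top1.npy',T);np.save('side1.npy',S)
a=cv2.resize(T['frame'][160:320,120:440,::-1],(800,400),interpolation=2);cv2.imwrite('pics/t2.png',a)
print(tray_rect(T,.064,(265,190,322,300)))
for im in(T,S):
  f=im['frame'];hsv=cv2.cvtColor(f,cv2.COLOR_RGB2HSV);print(hsv[150:300:30,370].tolist())
"
```

```text
t 8.47 tcp [ 449.2 -155.5  302.2] psi 8.5 F [ 0.3  0.6 -0.1] open 85.5 q6 -2.21
go [ -17.7  499.4 -152.2] [0.1 0.2 5.8]
((496.8175048828125, -86.86664581298828), (219.93907165527344, 74.16043853759766), 1.0627516508102417)
[[15, 8, 68], [134, 48, 153], [120, 4, 121], [135, 6, 90], [102, 128, 201]]
[[6, 88, 78], [107, 102, 107], [11, 122, 125], [10, 120, 130], [11, 126, 128]]
```

View pics/t2.png

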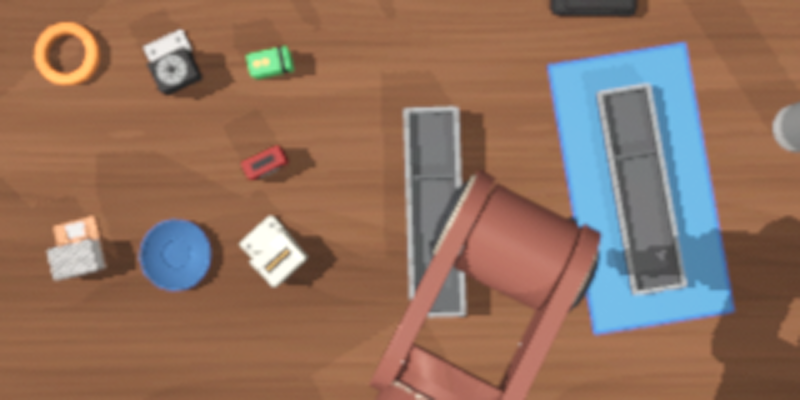

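Emit:
{"name": "arm_command", "arguments": {"rows": "-2 45 0 0 0 0.5; -3 90 0 0 0 1; -5 140 0 0 0 1.5; -7 190 0 0 0 2; -8 240 0 0 0 2.5; -10 290 0 0 0 3; -12 340 0 0 0 3.5; -14 390 0 0 0 4; -16 440 0 0 0 5; -18 480 0 0 0 5.8; -18 499 0 0.1 0.2 5.8; -18 499 0 0.1 0.2 5.8"}}

```text
t: 10.07
tool_pos: [0.4306, 0.3462, 0.3]
tool_rot: [0.399, -3.114, -0.001]
contact_force: [-0.4, -0.4, 0.7]
opening: 0.0853
```

```bash
python3 -c "
from h import *
to(431.5,343.9,92,14.3)
T=np.load('top1.npy',allow_pickle=True).item()
C=np.array([ray(T,120+u/2.5-.3,160+v/2.5-.3,.026)[:2]*1000 for u,v in((598,91),(653,84),(688,286),(634,295))]);print(C.round(),C.mean(0))
d=(C[0]+C[1]-C[2]-C[3]);print(np.degrees(np.arctan2(d[1],d[0])))
T=grab('top');f=T['frame'][150:320,330:430];hsv=cv2.cvtColor(f,cv2.COLOR_RGB2HSV)
mat=cv2.inRange(hsv,(95,90,50),(125,255,255))
q=max(cv2.findContours(mat,0,2)[0],key=cv2.contourArea)
fill=cv2.drawContours(np.zeros_like(mat),[q],-1,255,-1)
tr=cv2.morphologyEx(fill&~mat,cv2.MORPH_OPEN,np.ones((5,5)))
q=max(cv2.findContours(tr,0,1)[0],key=cv2.contourArea)
print(cv2.minAreaRect(np.array([ray(T,u+330,v+150,.026)[:2]*1000 for u,v in q[:,0]],np.float32)))
"
```

```text
t 10.07 tcp [430.6 346.2 300. ] psi 14.6 F [-0.4 -0.4  0.7] open 85.3 q6 -1.28
go [   0.9   -2.3 -208. ] [-0.  -0.1 -0.3]
[[ 625. -282.]
 [ 632. -348.]
 [ 391. -382.]
 [ 382. -318.]] [ 507.50199895 -332.24430747]
8.240834841004103
((507.8226623535156, -330.00360107421875), (248.16937255859375, 67.89826202392578), 8.5232515335083)
```

Emit:
{"name": "arm_command", "arguments": {"rows": "1 -2 -45 0 0 -0.3; 1 -2 -90 0 0 -0.3; 1 -2 -135 0 0 -0.3; 1 -2 -170 0 0 -0.3; 1 -2 -195 0 0 -0.3; 1 -2 -207 0 0 -0.3; 1 -2 -208 0 0 -0.3; 1 -2 -208 0 0 -0.3"}}

```text
t: 11.12
tool_pos: [0.4326, 0.3435, 0.0934]
tool_rot: [0.389, -3.117, -0.002]
contact_force: [-1.0, 0.2, 0.5]
opening: 0.0852
```

Emit:
{"name": "arm_command", "arguments": {"rows": "0 0 0 0 0 0; 0 0 0 0 0 0; 0 0 0 0 0 0; 0 0 0 0 0 0; 0 0 0 0 0 0; 0 0 0 0 0 0; 0 0 0 0 0 0; 0 0 0 0 0 0; 0 0 0 0 0 0; 0 0 0 0 0 0", "jaw": 0, "squeeze": 50}}

```text
t: 12.38
tool_pos: [0.4333, 0.3441, 0.0947]
tool_rot: [-0.389, 3.116, 0.004]
contact_force: [-1.3, -0.1, 5.7]
opening: 0.0492
```

```bash
python3 -c "
from h import *
to(431.5,343.9,92,14.3)
b=grab('side')['frame'][310:420,230:360,::-1]
cv2.imwrite('pics/g3.png',cv2.resize(b,None,fx=4.5,fy=4.5))"
```

```text
t 12.38 tcp [433.3 344.1  94.7] psi 14.2 F [-1.3 -0.1  5.7] open 49.2 q6 -1.28
go [-1.8 -0.2 -2.7] [-0.1  0.1  0.1]
```

View pics/g3.png

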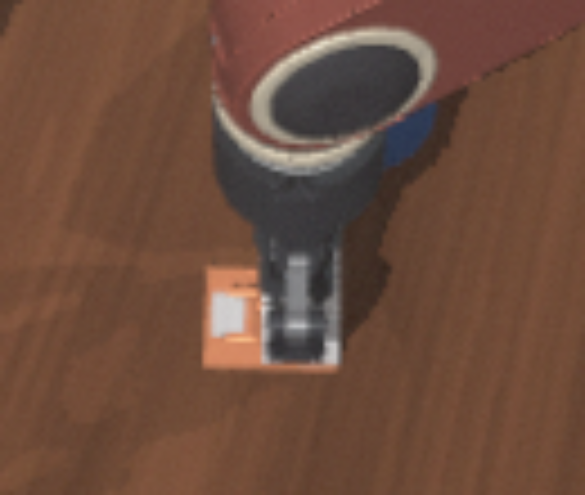

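```bash
python3 -c "
from h import *
S=np.load('side0.npy',allow_pickle=True).item()
e=np.radians(104.2);n=np.array([np.cos(e),np.sin(e),0])
for v in (389.5,391):
  a=ray(S,295.6,v,0);c=ray(S,295.6,v,.1)
  for o in(.025,.03,.039):
    k=((np.array([.433,.344,0])-a)@n+o)/((c-a)@n);print(v,o,((a+k*(c-a))*1000).round(1))"
```

```text
389.5 0.025 [425.9 368.    7.9]
389.5 0.03 [424.7 372.8  18.4]
389.5 0.039 [422.5 381.6  37.4]
391 0.025 [425.8 368.    0.7]
391 0.03 [424.6 372.8  11.4]
391 0.039 [422.5 381.6  30.5]
```

Emit:
{"name": "arm_command", "arguments": {"rows": "0 0 3 0 0 0; 0 0 10 0 0 0; 0 0 25 0 0 0; 0 0 50 0 0 0; 0 0 80 0 0 0; 0 0 110 0 0 0; 0 0 120 0 0 0; 0 0 120 0 0 0"}}

```text
t: 13.42
tool_pos: [0.4335, 0.3442, 0.2154]
tool_rot: [-0.389, 3.114, 0.004]
contact_force: [0.6, -0.1, -2.4]
opening: 0.0489
```

Emit:
{"name": "arm_command", "arguments": {"rows": "0 -20 10 0 0 0; 0 -50 15 0 0 0; -1 -90 20 0 0 0; -2 -135 20 0 0 -0.5; -3 -180 20 0 0 -1; -4 -225 20 0 0 -1.5; -5 -270 20 0 0 -2; -7 -315 20 0 0 -2.5; -9 -360 20 0 0 -3; -11 -400 20 0 0 -3.5; -13 -430 20 0 0 -4; -14 -450 20 0 0 -4"}}

```text
t: 14.92
tool_pos: [0.4185, -0.1068, 0.2335]
tool_rot: [-0.278, 3.129, 0.007]
contact_force: [-0.5, 0.2, -1.7]
opening: 0.0488
```

Emit:
{"name": "arm_command", "arguments": {"rows": "-1 -30 0 0 0 0; -2 -65 0 0 0 -0.5; -4 -105 0 0 0 -0.5; -6 -145 0 0 0 -1; -7 -185 0 0 0 -1; -8 -215 -10 0 0 -1.5; -9 -235 -30 0 0 -1.5; -9 -240 -50 0 0 -1.5; -9 -240 -70 0 0 -1.5; -9 -240 -80 0 0 -1.5; -9 -240 -80 0 0 -1.5"}}

```text
t: 16.3
tool_pos: [0.4092, -0.3457, 0.1522]
tool_rot: [0.238, -3.131, -0.01]
contact_force: [-1.0, -0.8, -1.6]
opening: 0.0493
```

```bash
python3 -c "
from h import *
to(410,-346,120,8.4)
b=grab('side')['frame'][140:230,270:390,::-1]
cv2.imwrite('pics/g4.png',cv2.resize(b,None,fx=6,fy=6,interpolation=2))"
```

```text
t 16.3 tcp [ 409.2 -345.7  152.2] psi 8.7 F [-1.  -0.8 -1.6] open 49.3 q6 -2.57
go [  0.8  -0.3 -32.2] [-0.3 -0.1 -0.3]
```

View pics/g4.png

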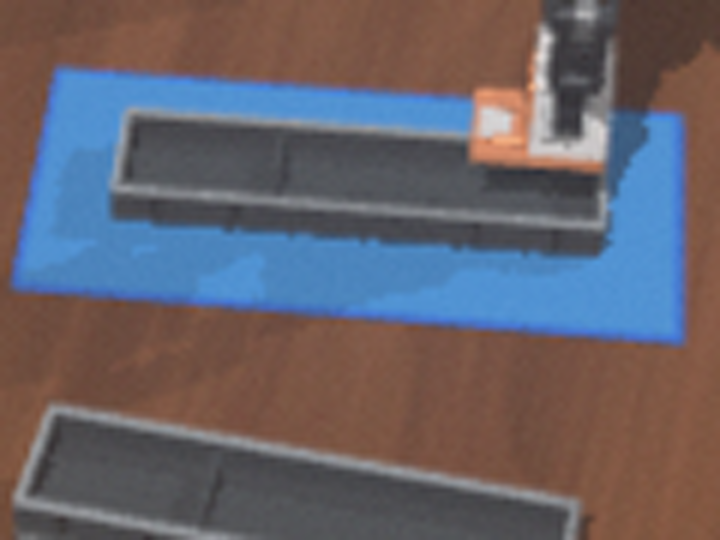

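```bash
python3 -c "
from h import *
S=np.load('side0.npy',allow_pickle=True).item()
s=lambda u,v,z:ray(S,269.5+u/6,139.5+v/6,z/1e3)[:2]*1000
e=np.radians(8.4);Rt=np.array([[np.cos(e),np.sin(e)],[-np.sin(e),np.cos(e)]])
for p in((472,160),(605,170)): print('cooler',s(*p,57.5).round(1),(Rt@(s(*p,57.5)-[508,-331.5])).round(1))
for p in((128,108),(117,188),(605,222),(280,163)): print('rim',s(*p,26).round(1),(Rt@(s(*p,26)-[508,-331.5])).round(1))
"
```

```text
cooler [ 448.4 -314. ] [-56.4  26. ]
cooler [ 384.8 -323.8] [-120.8   25.7]
rim [ 630.2 -343. ] [119.2 -29.2]
rim [ 619.4 -282.5] [117.4  32.2]
rim [ 380.9 -321.7] [-124.3   28.3]
rim [ 545.3 -322.2] [38.3  3.8]
```

Emit:
{"name": "arm_command", "arguments": {"rows": "0 -1 -8 -0.3 -0.1 -0.3; 0 -1 -18 -0.3 -0.1 -0.3; 0 -1 -27 -0.3 -0.1 -0.3; 0 -1 -34 -0.3 -0.1 -0.3; 0 -1 -40 -0.3 -0.1 -0.3; 0 -1 -44 -0.3 -0.1 -0.3; 0 -1 -46 -0.3 -0.1 -0.3; 0 -1 -46 -0.3 -0.1 -0.3"}}

```text
t: 17.35
tool_pos: [0.4096, -0.3473, 0.1074]
tool_rot: [-0.23, 3.132, -0.001]
contact_force: [0.1, 0.1, -1.2]
opening: 0.0492
```

Emit:
{"name": "arm_command", "arguments": {"rows": "0 0 -1 0 0 0; 0 0 -2 0 0 0; 0 0 -3 0 0 0; 0 0 -3 0 0 0"}}

```text
t: 17.85
tool_pos: [0.4096, -0.3473, 0.1043]
tool_rot: [-0.23, 3.132, -0.001]
contact_force: [-0.0, -0.8, -1.3]
opening: 0.0489
```

Emit:
{"name": "arm_command", "arguments": {"rows": "0 0 -0.7 0 0 0; 0 0 -1.4 0 0 0; 0 0 -2 0 0 0; 0 0 -2 0 0 0"}}

```text
t: 18.35
tool_pos: [0.4098, -0.3475, 0.1037]
tool_rot: [-0.23, 3.132, -0.0]
contact_force: [-3.4, 2.6, 7.9]
opening: 0.049
```

Emit:
{"name": "arm_command", "arguments": {"rows": "0 0 0 0 0 0; 0 0 0 0 0 0; 0 0 0 0 0 0; 0 0 0 0 0 0; 0 0 30 0 0 0; 0 0 70 0 0 0; 0 0 120 0 0 0; 0 10 160 0 0 0; 10 40 190 0 0 2; 25 80 195 0 0 4; 45 125 195 0 0 6; 65 175 195 0 0 8", "jaw": 1}}

```text
t: 19.85
tool_pos: [0.4751, -0.1713, 0.2989]
tool_rot: [-0.448, 3.108, -0.001]
contact_force: [0.2, -0.6, -0.2]
opening: 0.0856
```

Emit:
{"name": "arm_command", "arguments": {"rows": "20 45 0 0 0 1; 40 90 0 0 0 2; 60 140 0 0 0 3; 80 190 0 0 0 4; 100 240 0 0 0 5; 120 290 0 0 0 6; 140 330 0 0 0 7; 155 360 0 0 0 8; 165 380 0 0 0 8.5; 181 400 0 0 0 8.8; 181 400 0 0 0 8.8"}}

```text
t: 21.22
tool_pos: [0.6564, 0.2297, 0.2981]
tool_rot: [-0.688, 3.065, -0.001]
contact_force: [1.0, -0.6, 0.2]
opening: 0.0852
```

```bash
python3 -c "
from h import *
to(656.2,227.2,92,25.2)
S=grab('side');T=grab('top')
a=cv2.resize(S['frame'][140:230,270:390,::-1],(600,450),interpolation=2)
b=cv2.resize(T['frame'][165:275,130:250,::-1],(198*3//2,270),interpolation=2)
c=cv2.resize(S['frame'][270:340,180:260,::-1],(297,270),interpolation=2)
cv2.imwrite('pics/g5.png',np.hstack([a[:,50:550],np.vstack([b,c])[:450]]))"
```

```text
t 21.23 tcp [656.4 229.7 298.1] psi 25.3 F [ 1.  -0.6  0.2] open 85.2 q6 -1.78
go [-2.000e-01 -2.500e+00 -2.061e+02] [ 0.   0.1 -0.1]
```

View pics/g5.png

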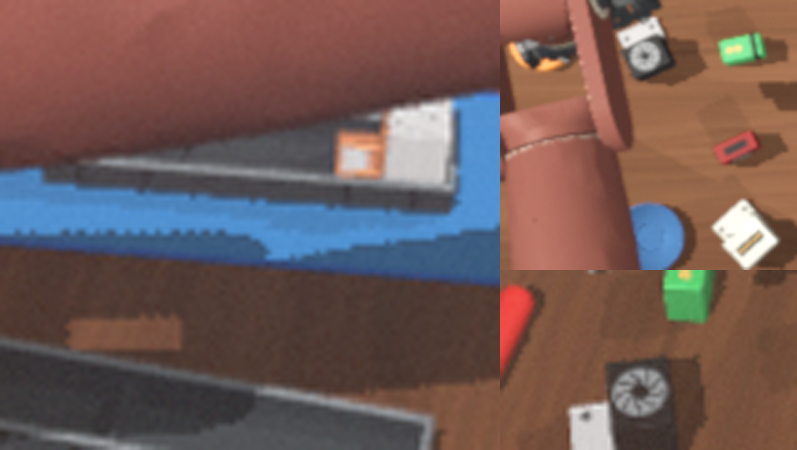

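Emit:
{"name": "arm_command", "arguments": {"rows": "0 -2.5 -45 0 0 0; 0 -2.5 -90 0 0 0; 0 -2.5 -135 0 0 0; 0 -2.5 -170 0 0 0; 0 -2.5 -195 0 0 0; 0 -2.5 -206 0 0 0; 0 -2.5 -207 0 0 0; 0 -2.5 -207 0 0 0"}}

```text
t: 22.32
tool_pos: [0.6567, 0.226, 0.0931]
tool_rot: [-0.685, 3.063, -0.001]
contact_force: [0.3, 0.3, 0.4]
opening: 0.0854
```

Emit:
{"name": "arm_command", "arguments": {"rows": "0 0 0 0 0 0; 0 0 0 0 0 0; 0 0 0 0 0 0; 0 0 0 0 0 0; 0 0 0 0 0 0; 0 0 0 0 0 0; 0 0 0 0 0 0; 0 0 0 0 0 0", "jaw": 0}}

```text
t: 23.32
tool_pos: [0.6575, 0.2262, 0.0946]
tool_rot: [-0.684, 3.061, -0.001]
contact_force: [-0.9, -0.3, 6.0]
opening: 0.0494
```

Emit:
{"name": "arm_command", "arguments": {"rows": "0 0 3 0 0 0; 0 0 10 0 0 0; 0 0 25 0 0 0; 0 0 50 0 0 0; 0 0 80 0 0 0; 0 0 110 0 0 0; 0 0 130 0 0 0; 0 0 130 0 0 0"}}

```text
t: 24.32
tool_pos: [0.6585, 0.2264, 0.2275]
tool_rot: [-0.683, 3.056, -0.001]
contact_force: [0.0, 0.9, -1.5]
opening: 0.0488
```

```bash
python3 -c "
from h import *
to(450,-340,165,8.4)"
```

```text
t 24.32 tcp [658.5 226.4 227.5] psi 25.2 F [ 0.   0.9 -1.5] open 48.8 q6 -1.79
go [-208.5 -566.4  -62.5] [  0.    0.6 -16.8]
```

Emit:
{"name": "arm_command", "arguments": {"rows": "-7 -20 10 0 0 -0.5; -18 -50 15 0 0 -1.5; -33 -90 15 0 0 -2.5; -48 -130 15 0 0 -4; -63 -170 15 0 0 -5; -78 -210 15 0 0 -6; -92 -250 15 0 0 -7; -107 -290 15 0 0 -8.5; -122 -330 15 0 0 -10; -136 -370 15 0 0 -11; -148 -400 15 0 0 -12; -153 -415 15 0 0 -12"}}

```text
t: 25.82
tool_pos: [0.5043, -0.1895, 0.2408]
tool_rot: [-0.358, 3.114, -0.0]
contact_force: [0.0, 0.7, -2.2]
opening: 0.049
```

Emit:
{"name": "arm_command", "arguments": {"rows": "-8 -20 0 0 0 -0.5; -20 -50 0 0 0 -1.5; -32 -85 0 0 0 -2.5; -43 -115 0 0 0 -3.5; -50 -138 0 0.0 0.6 -4.5; -53 -149 -20 0 0.6 -4.7; -54 -151 -45 0 0.6 -4.7; -54 -151 -65 0 0.6 -4.7; -54 -151 -80 0 0.6 -4.7; -54 -151 -80 0 0.6 -4.7"}}

```text
t: 27.08
tool_pos: [0.4498, -0.3394, 0.1589]
tool_rot: [0.231, -3.128, -0.005]
contact_force: [-0.5, 0.3, -1.1]
opening: 0.0493
```

```bash
python3 -c "
from h import *
to(451.3,-340.8,165,8.4)
b=grab('side')['frame'][140:230,270:390,::-1]
cv2.imwrite('pics/g6.png',cv2.resize(b,None,fx=6,fy=6,interpolation=2))"
```

```text
t 27.07 tcp [ 449.8 -339.4  158.9] psi 8.5 F [-0.5  0.3 -1.1] open 49.3 q6 -2.5
go [ 1.5 -1.4  6.1] [-0.2 -0.3 -0.1]
```

View pics/g6.png

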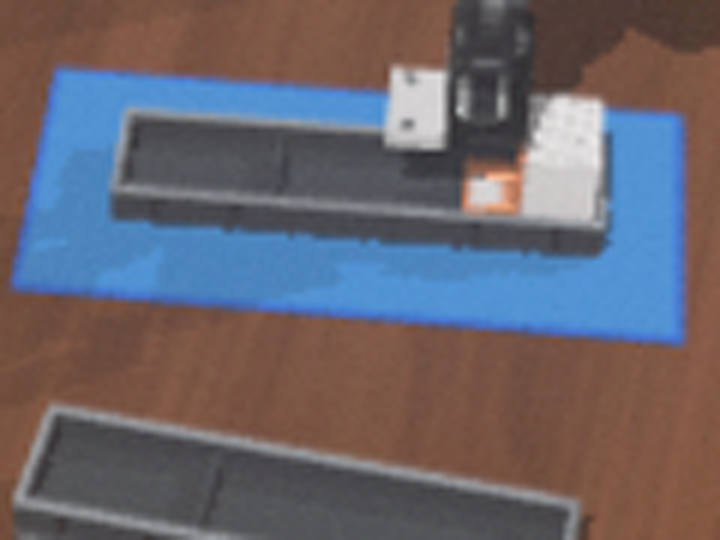

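```bash
cat >> h.py <<'E'
S0=np.load('side0.npy',allow_pickle=True).item()
def tf(u,v,z,k=6,o=(270,140)):
    "crop pixel of side view at height z -> tray frame mm (side-view tray centre 505,-332)"
    e=np.radians(8.4);Rt=np.array([[np.cos(e),np.sin(e)],[-np.sin(e),np.cos(e)]])
    return (Rt@(ray(S0,o[0]-.5+u/k,o[1]-.5+v/k,z/1e3)[:2]*1000-[505,-332.5])).round(1)
E
python3 -c "
from h import *
print('cooler tip',tf(466,165,14),tf(463,205,14),'fin front top',tf(534,97,59),tf(524,160,59),'fin rear top',tf(604,98,59))
print('blower foot',tf(385,144,64.3),tf(390,66,72.3),'foot/body',tf(447,150,64.3))
print('rear wall inside rim',tf(600,216,26),tf(605,222,26))
"
```

```text
cooler tip [-51.6 -18.9] [-51.6  11.4] fin front top [-81.7 -22.6] [-78.4  25.3] fin rear top [-116.1  -26. ]
blower foot [-10.5  27.6] [ -9.4 -22.1] foot/body [-40.7  28.4]
rear wall inside rim [-118.6   24.7] [-121.1   28.8]
```

Emit:
{"name": "arm_command", "arguments": {"rows": "2.5 -1.3 -5 -0.2 -0.3 -0.1; 2.5 -1.3 -15 -0.2 -0.3 -0.1; 2.5 -1.3 -25 -0.2 -0.3 -0.1; 2.5 -1.3 -34 -0.2 -0.3 -0.1; 2.5 -1.3 -41 -0.2 -0.3 -0.1; 2.5 -1.3 -47 -0.2 -0.3 -0.1; 2.5 -1.3 -51 -0.2 -0.3 -0.1; 2.5 -1.3 -53 -0.2 -0.3 -0.1; 2.5 -1.3 -53 -0.2 -0.3 -0.1"}}

```text
t: 28.25
tool_pos: [0.4529, -0.3414, 0.1074]
tool_rot: [-0.229, 3.132, -0.004]
contact_force: [0.6, 0.2, -1.6]
opening: 0.0491
```

Emit:
{"name": "arm_command", "arguments": {"rows": "0 0 -1 0 0 0; 0 0 -2 0 0 0; 0 0 -3 0 0 0; 0 0 -3 0 0 0"}}

```text
t: 28.75
tool_pos: [0.4529, -0.3414, 0.1042]
tool_rot: [-0.229, 3.132, -0.004]
contact_force: [-0.7, -0.7, -1.2]
opening: 0.0491
```

Going as the cooler did: 1 mm more until it touches, then release.

Emit:
{"name": "arm_command", "arguments": {"rows": "0 0 -0.7 0 0 0; 0 0 -1.4 0 0 0; 0 0 -2 0 0 0; 0 0 -2 0 0 0"}}

```text
t: 29.25
tool_pos: [0.4532, -0.3417, 0.1036]
tool_rot: [-0.229, 3.131, -0.004]
contact_force: [-3.9, 1.3, 6.0]
opening: 0.0493
```

Emit:
{"name": "arm_command", "arguments": {"rows": "0 0 0 0 0 0; 0 0 0 0 0 0; 0 0 0 0 0 0; 0 0 0 0 0 0; 0 0 30 0 0 0; 0 0 70 0 0 0; 0 0 120 0 0 0; 0 10 160 0 0 0; 0 40 190 0 0 3; 0 80 195 0 0 6; 0 125 195 0 0 10; 0 170 195 0 0 14", "jaw": 1}}

```text
t: 30.75
tool_pos: [0.453, -0.1704, 0.2987]
tool_rot: [-0.611, 3.079, -0.004]
contact_force: [0.8, 0.0, -0.9]
opening: 0.0853
```

Emit:
{"name": "arm_command", "arguments": {"rows": "0 40 0 0 0 3; -2 80 0 0 0 6; -4 120 0 0 0 9; -7 160 0 0 0 12; -11 200 0 0 0 15; -15 230 0 0 0 17; -19 255 0 0 0 18.5; -24 272 0 0 0 18.7; -24 272 0 0 0 18.7"}}

```text
t: 31.88
tool_pos: [0.4287, 0.1023, 0.2986]
tool_rot: [-1.106, 2.937, -0.004]
contact_force: [0.3, -0.7, 0.2]
opening: 0.0853
```

```bash
python3 -c "
from h import *
to(428.1,101.9,92,41.1)
S=grab('side')
a=cv2.resize(S['frame'][140:230,270:390,::-1],(600,450),interpolation=2)
c=cv2.resize(S['frame'][260:340,290:350,::-1],(240,320),interpolation=2)
c=np.vstack([c,np.zeros((130,240,3),np.uint8)])
cv2.imwrite('pics/g7.png',np.hstack([a[:,50:],c]))"
```

```text
t 31.88 tcp [428.7 102.3 298.6] psi 41.3 F [ 0.3 -0.7  0.2] open 85.3 q6 -2.23
go [  -0.6   -0.4 -206.6] [ 0.1  0.2 -0.2]
```

View pics/g7.png

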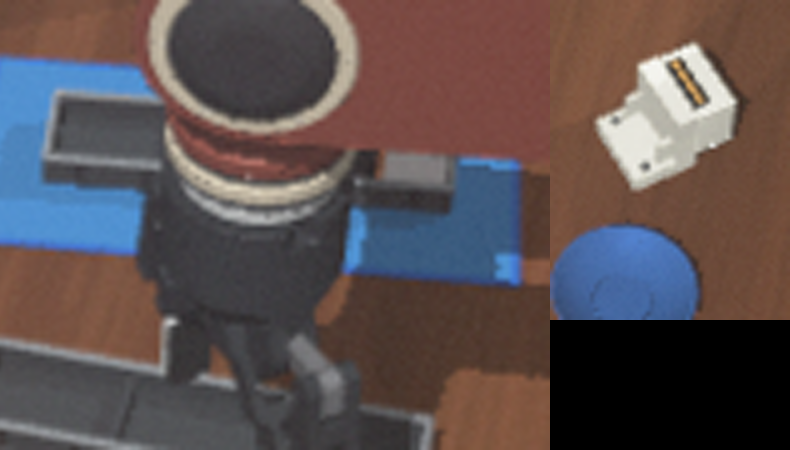

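Emit:
{"name": "arm_command", "arguments": {"rows": "-0.5 -0.5 -45 0 0 -0.2; -0.5 -0.5 -90 0 0 -0.2; -0.5 -0.5 -135 0 0 -0.2; -0.5 -0.5 -170 0 0 -0.2; -0.5 -0.5 -195 0 0 -0.2; -0.5 -0.5 -206 0 0 -0.2; -0.5 -0.5 -207 0 0 -0.2; -0.5 -0.5 -207 0 0 -0.2"}}

```text
t: 32.92
tool_pos: [0.4293, 0.101, 0.0928]
tool_rot: [-1.099, 2.938, -0.005]
contact_force: [0.1, -0.1, 0.0]
opening: 0.0854
```

Emit:
{"name": "arm_command", "arguments": {"rows": "0 0 0 0 0 0; 0 0 0 0 0 0; 0 0 0 0 0 0; 0 0 0 0 0 0; 0 0 0 0 0 0; 0 0 0 0 0 0; 0 0 0 0 0 0; 0 0 0 0 0 0", "jaw": 0}}

```text
t: 33.92
tool_pos: [0.4301, 0.1012, 0.0941]
tool_rot: [-1.098, 2.936, -0.006]
contact_force: [-0.6, 0.1, 4.9]
opening: 0.0493
```

Emit:
{"name": "arm_command", "arguments": {"rows": "0 0 3 0 0 0; 0 0 10 0 0 0; 0 0 25 0 0 0; 0 0 50 0 0 0; 0 0 80 0 0 0; 0 0 110 0 0 0; 0 0 130 0 0 0; 0 0 130 0 0 0"}}

```text
t: 34.92
tool_pos: [0.4312, 0.1013, 0.2269]
tool_rot: [-1.096, 2.932, -0.008]
contact_force: [-0.3, 0.0, -2.3]
opening: 0.0492
```

```bash
python3 -c "
from h import *
to(497,-334.5,168,8.4)"
```

```text
t 34.92 tcp [431.2 101.3 226.9] psi 41.0 F [-0.3  0.  -2.3] open 49.2 q6 -2.22
go [  65.8 -435.8  -58.9] [  0.2   0.7 -32.6]
```

Emit:
{"name": "arm_command", "arguments": {"rows": "3 -20 10 0 0 -2; 7 -50 15 0 0 -4; 13 -90 15 0 0 -7; 20 -130 15 0 0 -10; 26 -170 15 0 0 -13; 32 -210 15 0 0 -16; 38 -250 15 0 0 -19; 44 -290 15 0 0 -22; 50 -330 15 0 0 -25; 56 -370 15 0 0 -28; 62 -400 15 0 0 -30; 64 -415 15 0 0 -32"}}

```text
t: 36.42
tool_pos: [0.4948, -0.3147, 0.2405]
tool_rot: [-0.242, 3.124, -0.01]
contact_force: [0.0, 0.0, -1.9]
opening: 0.0492
```

```bash
python3 -c "
from h import *
to(496.7,-334.8,160,8.4)"
```

```text
t 36.42 tcp [ 494.8 -314.7  240.5] psi 8.9 F [ 0.   0.  -1.9] open 49.2 q6 -2.42
go [  1.9 -20.1 -80.5] [ 0.3  0.5 -0.5]
```

Emit:
{"name": "arm_command", "arguments": {"rows": "1 -10 -10 0.3 0.5 -0.5; 2 -18 -30 0.3 0.5 -0.5; 2 -20 -50 0.3 0.5 -0.5; 2 -20 -68 0.3 0.5 -0.5; 2 -20 -80 0.3 0.5 -0.5; 2 -20 -80 0.3 0.5 -0.5"}}

```text
t: 37.17
tool_pos: [0.4962, -0.3339, 0.1589]
tool_rot: [0.229, -3.131, -0.002]
contact_force: [-0.6, 0.2, -2.1]
opening: 0.0494
```

```bash
python3 -c "
from h import *
to(496.7,-334.8,160,8.4)
b=grab('side')['frame'][140:230,270:390,::-1]
cv2.imwrite('pics/g8.png',cv2.resize(b,None,fx=6,fy=6,interpolation=2))"
```

```text
t 37.17 tcp [ 496.2 -333.9  158.9] psi 8.4 F [-0.6  0.2 -2.1] open 49.4 q6 -2.43
go [ 0.5 -0.9  1.1] [-0.1 -0.1  0. ]
```

View pics/g8.png

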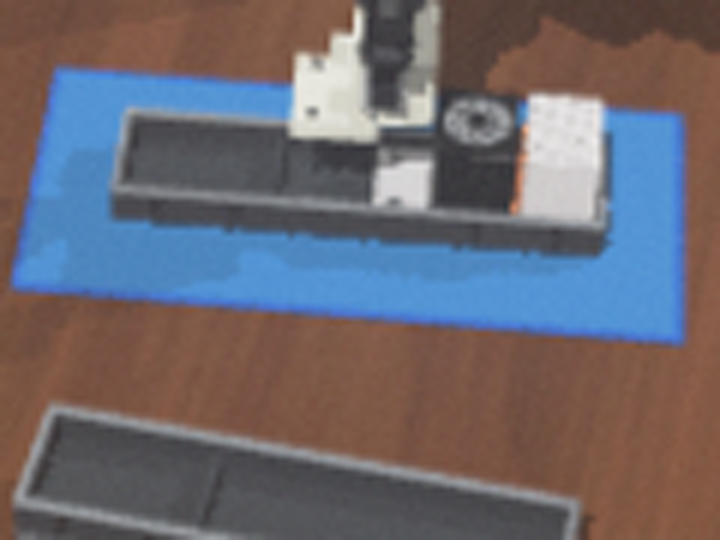

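```bash
python3 -c "
from h import *
print('blower tip',tf(377,160,17),tf(373,205,17),'hub',tf(477,122,59))
print('dock foot',tf(287,138,64.8),tf(295,53,75.8),'body/leg bottom',tf(377,143,64.8))
print('divider',tf(287,140,21),tf(281,180,21))
"
```

```text
blower tip [ -6.7 -14. ] [-6.9 20.1] hub [-54.4  -0.3]
dock foot [37.2 29.4] [ 38.1 -22.3] body/leg bottom [-6.6 27.9]
divider [ 39.7 -19.3] [40.1 11.4]
```

Emit:
{"name": "arm_command", "arguments": {"rows": "0 -1 -5 -0.1 -0.1 0; 0 -1 -15 -0.1 -0.1 0; 0 -1 -25 -0.1 -0.1 0; 0 -1 -34 -0.1 -0.1 0; 0 -1 -41 -0.1 -0.1 0; 0 -1 -47 -0.1 -0.1 0; 0 -1 -51 -0.1 -0.1 0; 0 -1 -53 -0.1 -0.1 0; 0 -1 -53 -0.1 -0.1 0"}}

```text
t: 38.35
tool_pos: [0.4968, -0.3355, 0.1071]
tool_rot: [-0.229, 3.132, -0.003]
contact_force: [0.6, -0.5, -1.7]
opening: 0.0494
```

Emit:
{"name": "arm_command", "arguments": {"rows": "0 0 -1 0 0 0; 0 0 -2 0 0 0; 0 0 -3.3 0 0 0; 0 0 -4 0 0 0; 0 0 -4 0 0 0"}}

```text
t: 38.98
tool_pos: [0.4969, -0.3355, 0.1033]
tool_rot: [-0.229, 3.132, -0.003]
contact_force: [0.4, -0.3, 0.2]
opening: 0.0495
```

Emit:
{"name": "arm_command", "arguments": {"rows": "-1 -0.15 0 0 0 0; -2 -0.3 0 0 0 0; -3 -0.45 0 0 0 0; -3.5 -0.5 0 0 0 0; -3.5 -0.5 -0.3 0 0 0; -3.5 -0.5 -0.7 0 0 0"}}

```text
t: 39.72
tool_pos: [0.4933, -0.3361, 0.1032]
tool_rot: [-0.23, 3.133, -0.003]
contact_force: [-2.2, 1.8, 4.5]
opening: 0.0494
```

Emit:
{"name": "arm_command", "arguments": {"rows": "0 0 0 0 0 0; 0 0 0 0 0 0; 0 0 0 0 0 0; 0 0 0 0 0 0; 0 0 30 0 0 0; 0 0 70 0 0 0; 0 0 120 0 0 0; 0 10 160 0 0 0; 10 45 190 0 0 1; 25 85 195 0 0 2; 42 130 195 0 0 3; 60 175 195 0 0 4", "jaw": 1}}

```text
t: 41.22
tool_pos: [0.5537, -0.1598, 0.2985]
tool_rot: [-0.339, 3.122, -0.004]
contact_force: [-0.3, 0.5, 0.2]
opening: 0.0856
```

Emit:
{"name": "arm_command", "arguments": {"rows": "17 45 0 0 0 0; 34 90 0 0 0 0; 51 135 0 0 0 0; 68 175 0 0 0 0; 85 210 0 0 0 0; 97 240 0 0 0 0; 106 260 0 0 0 1; 111 275 0 0 0 1.2; 111 275 0 0 0 1.2"}}

```text
t: 42.35
tool_pos: [0.6647, 0.1156, 0.2984]
tool_rot: [-0.373, 3.118, -0.004]
contact_force: [0.6, -0.8, 0.2]
opening: 0.0855
```

```bash
python3 - <<'E'
from h import *
to(664,114,80,13.6)
T=grab('top');S=grab('side');np.save('top2.npy',T);np.save('side2.npy',S)
T0=np.load('top0.npy',allow_pickle=True).item()
for n,im,b in(("side",S,(210,250,250,290)),("side0",S0,(210,250,250,290)),("top",T,(205,165,255,205)),("top0",T0,(205,165,255,205))):
    x0,y0,x1,y1=b;m=cv2.inRange(cv2.cvtColor(im["frame"][y0:y1,x0:x1],cv2.COLOR_RGB2HSV),(50,80,40),(90,255,255))
    M=cv2.moments(m);print(n,M["m00"]/255,M["m10"]/max(M["m00"],1)+x0,M["m01"]/max(M["m00"],1)+y0)
E
```

```text
t 42.35 tcp [664.7 115.6 298.4] psi 13.6 F [ 0.6 -0.8  0.2] open 85.5 q6 -1.75
go [  -0.7   -1.6 -218.4] [ 0.1  0.1 -0. ]
side 251.0 230.49003984063745 271.63745019920316
side0 249.0 230.44979919678715 271.69879518072287
top 102.0 230.4607843137255 184.37254901960785
top0 152.0 227.7236842105263 184.7236842105263
```

Emit:
{"name": "arm_command", "arguments": {"rows": "-1 -1.6 -45 0 0 0; -1 -1.6 -90 0 0 0; -1 -1.6 -135 0 0 0; -1 -1.6 -175 0 0 0; -1 -1.6 -205 0 0 0; -1 -1.6 -217 0 0 0; -1 -1.6 -219 0 0 0; -1 -1.6 -219 0 0 0"}}

```text
t: 43.45
tool_pos: [0.6646, 0.1128, 0.0812]
tool_rot: [-0.37, 3.116, -0.005]
contact_force: [-0.8, -0.2, -0.4]
opening: 0.0853
```

Emit:
{"name": "arm_command", "arguments": {"rows": "0 0 0 0 0 0; 0 0 0 0 0 0; 0 0 0 0 0 0; 0 0 0 0 0 0; 0 0 0 0 0 0; 0 0 0 0 0 0; 0 0 0 0 0 0; 0 0 0 0 0 0", "jaw": 0}}

```text
t: 44.45
tool_pos: [0.6657, 0.1128, 0.083]
tool_rot: [-0.37, 3.113, -0.005]
contact_force: [0.4, -0.4, 6.1]
opening: 0.049
```

Emit:
{"name": "arm_command", "arguments": {"rows": "0 0 3 0 0 0; 0 0 10 0 0 0; 0 0 25 0 0 0; 0 0 50 0 0 0; 0 0 80 0 0 0; 0 0 110 0 0 0; 0 0 140 0 0 0; 0 0 140 0 0 0"}}

```text
t: 45.45
tool_pos: [0.6674, 0.113, 0.2275]
tool_rot: [-0.369, 3.106, -0.006]
contact_force: [1.0, 1.0, -1.4]
opening: 0.049
```

```bash
python3 -c "
from h import *
to(529.5,-330.5,160,8.4)"
```

```text
t 45.45 tcp [667.4 113.  227.5] psi 13.5 F [ 1.   1.  -1.4] open 49.0 q6 -1.75
go [-137.9 -443.5  -67.5] [ 0.2  0.8 -5.1]
```

Emit:
{"name": "arm_command", "arguments": {"rows": "-6 -20 10 0 0 0; -16 -50 15 0 0 -0.5; -28 -90 15 0 0 -1; -40 -130 15 0 0 -1.5; -53 -170 15 0 0 -2; -65 -210 15 0 0 -2.5; -78 -250 15 0 0 -3; -90 -290 15 0 0 -3.5; -103 -330 15 0 0 -4; -115 -370 15 0 0 -4.5; -126 -405 15 0 0 -5; -133 -428 15 0 0 -5"}}

```text
t: 46.95
tool_pos: [0.5326, -0.3168, 0.2414]
tool_rot: [-0.23, 3.121, -0.005]
contact_force: [-0.0, 0.0, -1.7]
opening: 0.049
```

Emit:
{"name": "arm_command", "arguments": {"rows": "-2 -10 -10 0.2 0.8 -0.1; -4 -15 -30 0.2 0.8 -0.1; -5 -18 -50 0.2 0.8 -0.1; -5 -18 -68 0.2 0.8 -0.1; -5 -18 -80 0.2 0.8 -0.1; -5 -18 -80 0.2 0.8 -0.1"}}

```text
t: 47.7
tool_pos: [0.5273, -0.3339, 0.1597]
tool_rot: [0.229, -3.13, -0.005]
contact_force: [0.5, 0.6, -1.8]
opening: 0.0492
```

```bash
python3 -c "
from h import *
to(529.1,-330.2,160,8.4)
b=grab('side')['frame'][140:230,270:390,::-1]
cv2.imwrite('pics/g9.png',cv2.resize(b,None,fx=6,fy=6,interpolation=2))"
```

```text
t 47.7 tcp [ 527.3 -333.9  159.7] psi 8.4 F [ 0.5  0.6 -1.8] open 49.2 q6 -2.4
go [1.8 3.7 0.3] [-0.2 -0.2  0. ]
```

View pics/g9.png

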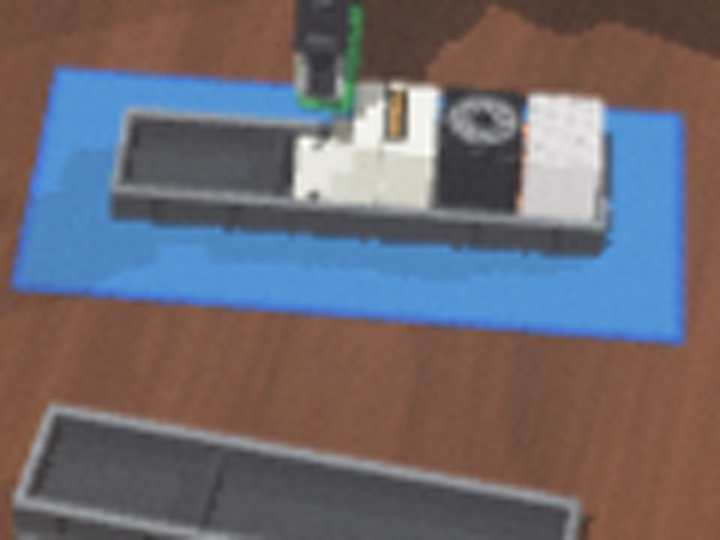

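```bash
python3 -c "
from h import *
print('batt',tf(297,108,76.7),tf(353,112,76.7))
print('dock tip',tf(298,140,20),tf(293,195,20),'slot',tf(397,114,59))
"
```

```text
batt [33.5 20.4] [ 6.2 20.1]
dock tip [ 34.2 -21.1] [33.2 20.8] slot [-14.9  -1.6]
```

Emit:
{"name": "arm_command", "arguments": {"rows": "2 3.6 -3 -0.2 -0.2 0; 2 3.6 -8 -0.2 -0.2 0; 2 3.6 -17 -0.2 -0.2 0; 2 3.6 -27 -0.2 -0.2 0; 2 3.6 -36 -0.2 -0.2 0; 2 3.6 -44 -0.2 -0.2 0; 2 3.6 -50 -0.2 -0.2 0; 2 3.6 -54 -0.2 -0.2 0; 2 3.6 -54 -0.2 -0.2 0"}}

```text
t: 48.88
tool_pos: [0.5296, -0.3307, 0.1067]
tool_rot: [-0.229, 3.132, -0.002]
contact_force: [-0.1, 0.3, -2.2]
opening: 0.049
```

Emit:
{"name": "arm_command", "arguments": {"rows": "0 0 -1 0 0 0; 0 0 -2 0 0 0; 0 0 -2.7 0 0 0; 0 0 -3.3 0 0 0; 0 0 -3.3 0 0 0"}}

```text
t: 49.5
tool_pos: [0.5296, -0.3307, 0.1033]
tool_rot: [-0.229, 3.132, -0.002]
contact_force: [-0.4, -0.5, -1.9]
opening: 0.0489
```

Emit:
{"name": "arm_command", "arguments": {"rows": "0 0 -0.7 0 0 0; 0 0 -1.4 0 0 0; 0 0 -2 0 0 0; 0 0 -2 0 0 0"}}

```text
t: 50.0
tool_pos: [0.5298, -0.3308, 0.1029]
tool_rot: [-0.229, 3.133, -0.002]
contact_force: [-4.5, 3.1, 7.6]
opening: 0.0492
```

Emit:
{"name": "arm_command", "arguments": {"rows": "0 0 0 0 0 0; 0 0 0 0 0 0; 0 0 0 0 0 0; 0 0 0 0 0 0; 0 0 30 0 0 0; 0 0 70 0 0 0; 0 0 120 0 0 0; 0 10 160 0 0 1; 0 45 190 0 0 3; 0 85 195 0 0 5; 1 130 195 0 0 7; 2 175 195 0 0 9", "jaw": 1}}

```text
t: 51.5
tool_pos: [0.5317, -0.1545, 0.2981]
tool_rot: [-0.475, 3.104, -0.002]
contact_force: [0.5, 0.1, 0.3]
opening: 0.0853
```

Emit:
{"name": "arm_command", "arguments": {"rows": "1 40 0 0 0 1; 3 80 0 0 0 2; 5 120 0 0 0 3; 7 160 0 0 0 4; 9 200 0 0 0 5; 11 235 0 0 0 6; 12 260 0 0 0 6.2; 12 275 0 0 0 6.2; 12 275 0 0 0 6.2"}}

```text
t: 52.62
tool_pos: [0.5436, 0.1209, 0.2979]
tool_rot: [-0.644, 3.074, -0.003]
contact_force: [0.3, 0.1, 0.3]
opening: 0.0852
```

```bash
python3 - <<'E'
from h import *
to(543.8,119.5,92,23.6)
S=grab('side')
for n,im in(("side",S),("side0",S0)):
    x0,y0,x1,y1=260,260,292,300;m=cv2.inRange(cv2.cvtColor(im["frame"][y0:y1,x0:x1],cv2.COLOR_RGB2HSV),(168,120,40),(180,255,255))
    M=cv2.moments(m);print(n,M["m00"]/255,M["m10"]/max(M["m00"],1)+x0,M["m01"]/max(M["m00"],1)+y0)
E
```

```text
t 52.62 tcp [543.6 120.9 297.9] psi 23.7 F [0.3 0.1 0.3] open 85.2 q6 -1.9
go [ 2.000e-01 -1.400e+00 -2.059e+02] [ 0.1  0.1 -0.1]
side 0.0 260.0 260.0
side0 0.0 260.0 260.0
```

Emit:
{"name": "arm_command", "arguments": {"rows": "0 -1.4 -45 0 0 0; 0 -1.4 -90 0 0 0; 0 -1.4 -135 0 0 0; 0 -1.4 -170 0 0 0; 0 -1.4 -195 0 0 0; 0 -1.4 -207 0 0 0; 0 -1.4 -208 0 0 0; 0 -1.4 -208 0 0 0"}}

```text
t: 53.68
tool_pos: [0.5446, 0.1187, 0.0913]
tool_rot: [-0.642, 3.072, -0.004]
contact_force: [0.9, 0.1, -0.9]
opening: 0.0856
```

Emit:
{"name": "arm_command", "arguments": {"rows": "0 0 0 0 0 0; 0 0 0 0 0 0; 0 0 0 0 0 0; 0 0 0 0 0 0; 0 0 0 0 0 0; 0 0 0 0 0 0; 0 0 0 0 0 0; 0 0 0 0 0 0", "jaw": 0, "squeeze": 35}}

```text
t: 54.68
tool_pos: [0.5455, 0.1188, 0.0926]
tool_rot: [-0.642, 3.07, -0.004]
contact_force: [0.9, 0.2, 6.0]
opening: 0.0494
```

Emit:
{"name": "arm_command", "arguments": {"rows": "0 0 3 0 0 0; 0 0 10 0 0 0; 0 0 25 0 0 0; 0 0 50 0 0 0; 0 0 80 0 0 0; 0 0 110 0 0 0; 0 0 140 0 0 0; 0 0 140 0 0 0"}}

```text
t: 55.68
tool_pos: [0.5471, 0.1189, 0.2366]
tool_rot: [-0.64, 3.063, -0.006]
contact_force: [0.1, -1.0, -0.7]
opening: 0.0495
```

```bash
python3 -c "
from h import *
to(588,-320.5,160,8.4)"
```

```text
t 55.67 tcp [547.1 118.9 236.6] psi 23.6 F [ 0.1 -1.  -0.7] open 49.5 q6 -1.9
go [  40.9 -439.4  -76.6] [  0.1   0.7 -15.2]
```

Emit:
{"name": "arm_command", "arguments": {"rows": "2 -20 10 0 0 -0.5; 4 -50 15 0 0 -1.5; 8 -90 15 0 0 -3; 12 -130 15 0 0 -4; 16 -170 15 0 0 -6; 20 -210 15 0 0 -7; 24 -250 15 0 0 -9; 28 -290 15 0 0 -10; 31 -330 15 0 0 -12; 35 -370 15 0 0 -13; 38 -405 15 0 0 -14; 40 -428 15 0 0 -15"}}

```text
t: 57.18
tool_pos: [0.5861, -0.3113, 0.2503]
tool_rot: [-0.231, 3.123, -0.006]
contact_force: [-0.4, -0.2, -0.9]
opening: 0.0493
```

Emit:
{"name": "arm_command", "arguments": {"rows": "0 -10 -10 0.1 0.7 -0.2; 0 -13 -30 0.1 0.7 -0.2; 0 -13 -50 0.1 0.7 -0.2; 0 -13 -68 0.1 0.7 -0.2; 0 -13 -80 0.1 0.7 -0.2; 0 -13 -80 0.1 0.7 -0.2"}}

```text
t: 57.92
tool_pos: [0.5857, -0.3234, 0.1686]
tool_rot: [0.227, -3.13, -0.0]
contact_force: [0.5, -0.2, -1.5]
opening: 0.0493
```

```bash
python3 -c "
from h import *
to(587.5,-320.5,101.6,8.4)"
```

```text
t 57.92 tcp [ 585.7 -323.4  168.6] psi 8.3 F [ 0.5 -0.2 -1.5] open 49.3 q6 -2.33
go [  1.8   2.9 -67. ] [-0.  -0.2  0.1]
```

Emit:
{"name": "arm_command", "arguments": {"rows": "2 2.5 -5 0 -0.2 0; 2 2.5 -15 0 -0.2 0; 2 2.5 -27 0 -0.2 0; 2 2.5 -38 0 -0.2 0; 2 2.5 -48 0 -0.2 0; 2 2.5 -56 0 -0.2 0; 2 2.5 -62 0 -0.2 0; 2 2.5 -65 0 -0.2 0; 2 2.5 -66 0 -0.2 0; 2 2.5 -67 0 -0.2 0; 2 2.5 -67 0 -0.2 0"}}

```text
t: 59.3
tool_pos: [0.5878, -0.321, 0.1019]
tool_rot: [0.227, -3.133, 0.0]
contact_force: [-0.5, -0.5, -1.3]
opening: 0.0491
```

Emit:
{"name": "arm_command", "arguments": {"rows": "0 0 -0.5 0 0 0; 0 0 -1 0 0 0; 0 0 -1 0 0 0"}}

```text
t: 59.68
tool_pos: [0.5879, -0.3211, 0.1017]
tool_rot: [-0.227, 3.133, -0.001]
contact_force: [-2.8, 2.5, 4.5]
opening: 0.0494
```

Touching the floor. I'll release, retreat and check from both cameras.

Emit:
{"name": "arm_command", "arguments": {"rows": "0 0 0 0 0 0; 0 0 0 0 0 0; 0 0 0 0 0 0; 0 0 0 0 0 0; 0 0 30 0 0 0; 0 0 70 0 0 0; 0 0 120 0 0 0; -10 20 160 0 0 0; -25 55 190 0 0 0; -40 95 200 0 0 0; -55 140 200 0 0 0; -70 185 200 0 0 0", "jaw": 1}}

```text
t: 61.18
tool_pos: [0.5173, -0.1349, 0.302]
tool_rot: [-0.227, 3.132, -0.001]
contact_force: [0.2, 0.3, 0.1]
opening: 0.0856
```

Emit:
{"name": "arm_command", "arguments": {"rows": "-15 45 0 0 0 0; -30 90 0 0 0 0; -45 135 0 0 0 0; -60 180 0 0 0 0; -75 225 0 0 0 0; -90 270 0 0 0 0; -105 315 0 0 0 0; -115 345 0 0 0 0; -115 345 0 0 0 0"}}

```text
t: 62.3
tool_pos: [0.4016, 0.2115, 0.302]
tool_rot: [-0.232, 3.132, -0.001]
contact_force: [-0.6, -0.6, 0.0]
opening: 0.0855
```

```bash
python3 -c "
from h import *
to(0,0,0,0)
S=grab('side');T=grab('top')
a=cv2.resize(S['frame'][140:225,270:392,::-1],None,fx=6,fy=6,interpolation=2)
cv2.imwrite('pics/f1.png',a)
b=cv2.resize(T['frame'][150:320,260:430,::-1],None,fx=3.5,fy=3.5,interpolation=2)
cv2.imwrite('pics/f2.png',b)"
```

```text
t 62.3 tcp [401.6 211.5 302. ] psi 8.5 F [-0.6 -0.6  0. ] open 85.5 q6 -1.4
go [-401.6 -211.5 -302. ] [ 0.   0.1 -8.5]
```

View pics/f1.png

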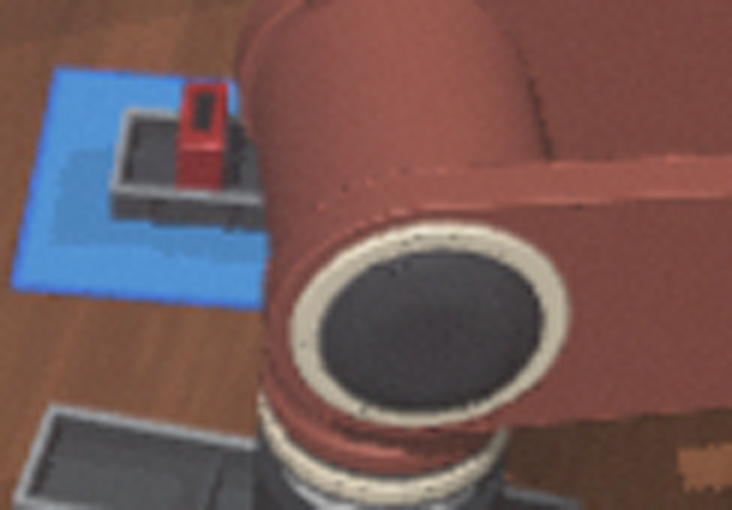

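View pics/f2.png

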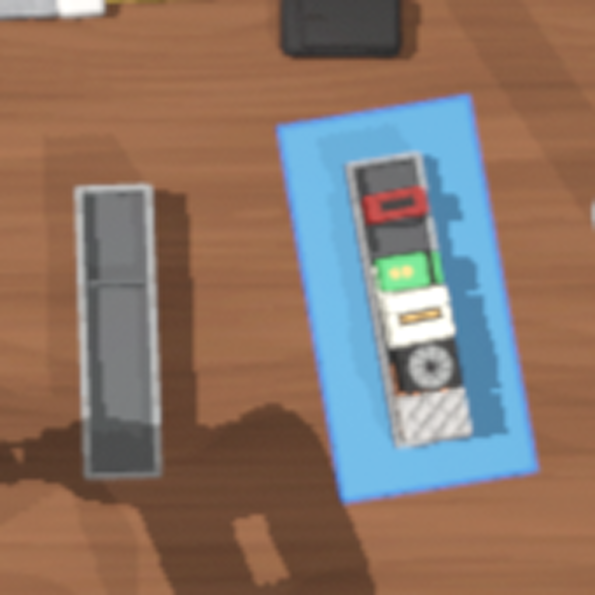

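Side view: the speaker stands upright in the short compartment at (203,135), but the arm hides the rest. Top view: speaker at (395,205), battery (408,272), dock (420,315), blower (430,365) and cooler (435,415) in a row in the tray, with the pile untouched at (120,330). The battery looks slightly left of the row. I'll clear the arm and check that numerically, since my picture views are used up.

Emit:
{"name": "arm_command", "arguments": {"rows": "0 40 0 0 0 0; -10 80 0 0 0 0; -20 120 0 0 0 0; -40 160 0 0 0 0; -60 200 0 0 0 0; -80 240 0 0 0 0; -100 270 0 0 0 0; -120 300 0 0 0 0; -120 300 0 0 0 0"}}

```text
t: 63.52
tool_pos: [0.2825, 0.5104, 0.3017]
tool_rot: [-0.229, 3.132, -0.002]
contact_force: [0.4, -0.3, -0.1]
opening: 0.0853
```

```bash
python3 - <<'E'
from h import *
S=grab('side');T=grab('top')
e=np.radians(8.4);Rt=np.array([[np.cos(e),np.sin(e)],[-np.sin(e),np.cos(e)]])
def blob(im,b,lo,hi,z,c,n):
    x0,y0,x1,y1=b;m=cv2.inRange(cv2.cvtColor(im["frame"][y0:y1,x0:x1],cv2.COLOR_RGB2HSV),lo,hi)
    q=cv2.findContours(m,0,1)[0]
    if not q: print(n,"none");return
    q=np.vstack([k for k in q if len(k)>4])[:,0]
    P=np.array([Rt@(ray(im,u+x0,v+y0,z/1e3)[:2]*1000-c) for u,v in q]);print(n,"area",(m>0).sum(),"x",P[:,0].min().round(1),P[:,0].max().round(1),"y",P[:,1].min().round(1),P[:,1].max().round(1))
bt=(355,185,400,285);bs=(285,145,375,185)
for n,im,b,c in(("top",T,bt,[508,-331.5]),("side",S,bs,[505,-332.5])):
    blob(im,b,(45,70,40),(90,255,255),58,c,n+" battery")
    blob(im,b,(20,0,190),(60,70,255),59,c,n+" dock")
    blob(im,b,(0,130,60),(8,255,255),53,c,n+" speaker");blob(im,b,(170,130,60),(180,255,255),53,c,n+" speaker")
    cv2.imwrite(f"pics/{n}9.png",im["frame"][:,:,::-1])
print(T["frame"][150+77:150+80,260+105:260+127].tolist()[1])
E
```

```text
top battery area 158 x 9.0 37.7 y -25.7 27.8
top dock area 228 x -37.3 12.2 y -25.9 30.1
top speaker area 100 x 67.2 90.4 y -21.5 28.6
top speaker none
side battery area 169 x 8.8 37.0 y -22.5 64.9
side dock area 212 x -33.2 7.5 y -21.3 65.0
side speaker area 44 x 69.7 90.1 y -19.2 54.0
side speaker area 46 x 68.4 90.1 y -17.4 55.1
[[162, 163, 163], [172, 174, 164], [155, 183, 149], [101, 182, 116], [110, 214, 135], [137, 232, 152], [200, 235, 156], [247, 234, 156], [247, 234, 156], [215, 234, 155], [227, 234, 156], [238, 233, 155], [204, 233, 154], [146, 233, 154], [128, 233, 154], [126, 232, 152], [116, 215, 140], [94, 164, 108], [77, 108, 80], [95, 177, 112], [104, 201, 134], [91, 174, 152]]
```

```bash
python3 -c "
from h import *
print(workorder.finish_job())"
```

```text
the job is handed in; nothing more can be done
None
```

I set the top tray in the middle of the blue mat and packed it, then handed the job in at about 64 s of the 210 s. No verdict was reported.

**Packing:** The long compartment runs cooler, blower, dock, battery, with each foot tucked under the next part's overhang and the battery on the dock's foot. Only one speaker was on the bench, and it stands upright in the short compartment.

**Last checks:**
- **Tray:** it lies within about 3 mm of the mat's centre, at nearly the same angle (about 8.4° against 8.5°). That was measured just after I set it down. The final top picture still shows it mid-mat, with the other two trays undisturbed.
- **Seating:** each part touched down within about 1 mm of the expected height, so all are fully down and the battery sits about 11 mm above the floor.
- **Battery:** in the final top view it measures 28.7 mm along the row, so it is upright, and it lines up sideways with the dock.

**Doubts:**
- The two cameras disagreed by about 3 mm along world x, so I placed parts using the side view alone.
- The last speaker reading came out 3–6 mm off the tray's centre line, partly from camera error. The compartment walls leave only 3 mm each way.
- I had used up my picture views before the arm cleared the side view, so the last check of the long row from that side was numbers only.

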